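Kit up two clock repair jobs

TASK

Make up the kits for two clock repairs. Put the large brass barrel, the oil pot and the loupe into the tray with three compartments, and the small brass barrel and the steel movement holder into the tray with two compartments: one thing to a compartment (any compartment of the right tray), each standing upright flat on the compartment's floor. Leave the jar, the watch and the tweezers where they are.

Things in the scene. Friction and masses are not known exactly. Their poses are not given: they have to be found in the camera images.
- big_barrel_mid (a point): Large clock mainspring barrel, brass, standing on its toothed rim: rim 42 mm across and 6 mm high, above it a smooth drum 34 mm across up to 30 mm, then a steel arbor 8 mm across up to 36 mm. About 0.09 kg. The point is on its axis, half-way up, 18 mm above its underside; z is its axis, up.
- small_barrel_mid (a point): Small clock mainspring barrel, brass, same form: toothed rim 27 mm across and 6 mm high, smooth drum 20 mm across up to 30 mm, steel arbor 8 mm across up to 36 mm. About 0.04 kg. The point is on its axis, 18 mm above its underside; z is its axis, up.
- loupe_mid (a point): Watchmaker's loupe, black plastic, standing on its flared eyepiece: flare 38 mm across up to 4 mm, narrowing to a round barrel 28 mm across from 10 mm to its top at 36 mm, with a glass lens in the top. About 0.03 kg. The point is on its axis, 18 mm above its underside; z is its axis, up.
- oil_pot_mid (a point): Oil pot: round white ceramic pot 34 mm across and 25 mm high with a low steel lid and a 7 mm knob, 36 mm high in all. Rigid, lid fixed. About 0.06 kg. The point is on its axis, 18 mm above its underside; z is its axis, up.
- holder_mid (a point): Movement holder: steel block 26 mm along its x, 36 mm along its y, 30 mm high, with two dark jaw bars on top at its y ends up to 36 mm (a gap between them). About 0.14 kg. The point is at its centre, 18 mm above its underside; z up.
- tray3: Kit tray with THREE square compartments in a row, low wooden tray fixed on the bench, 68 mm along its x, 196 mm along its y, 9 mm high. Floor 3 mm thick, all walls 4 mm thick and 6 mm above the floor. Origin: centre of its underside, on the bench top. Compartments are 60 x 60 mm inside, centres at y = -64, 0 and +64 mm on x = 0.
- tray2: Kit tray with TWO square compartments in a row, same build: 68 mm along its x, 132 mm along its y, 9 mm high, floor 3 mm thick, walls 4 mm thick and 6 mm above the floor. Origin: centre of its underside. Compartments are 60 x 60 mm inside, centres at y = -32 and +32 mm on x = 0.
- jar: Bystander, to be left alone: amber glass jar 38 mm across with a black cap, 58 mm high. Origin: centre of its underside.
- watch: Bystander, to be left alone: steel watch head without strap, lying face up, 40 mm across, 12 mm high. Origin: centre of its underside.
- tweezers: Bystander, to be left alone: dark steel tweezers lying flat, 120 mm long along their x, 12 mm wide, 5 mm high. Origin: their middle, on the underside.

How it is judged:
By the outcome, as a careful person would: the job done as asked, in the order asked, and still so for the second after the job is handed in, with the robot touching nothing.
It also fails if it takes over 99 s, if anything falls off the work surface, if the arm or the gripper's body presses on something with over 40 N, if the wrist force passes 120 N, or if a joint passes its speed limit or range.

ROBOT

A 6-joint arm with a two-finger parallel gripper is mounted at the origin on the work surface. World frame = base frame: x ahead of the robot, y to its left, z up, the work surface at z = 0. Lengths are in m, angles in degrees, forces in N, time in s.
With the tool pointing down it reaches from about 0.275 to 0.75 m from the base axis. Payload 10.2 kg.
Tool frame: the origin (TCP) lies between the finger pads; the fingertips stand 14 mm ahead of it and the grasp point (between the pads) lies 5 mm behind it; z points along the fingers, y is the direction in which the jaws open and shut (so a half turn about z gives the same grasp; the last joint's range is limited). The gripper opens to 85 mm and grips with 20 to 120 N. Pads are 22 mm wide; open, the fingers measure 114 mm over their backs; the gripper's body (76 mm by 85 mm) begins 54 mm behind the grasp point. The pads swing forward as they close: fully open they stand 13 mm farther back than shut.
Start: joints at [55.038, 17.928, 85.812, -0, 76.261, -12.8], TCP at [0.198, 0.486, 0.245] pointing down, gripper open.
Joint ranges: [-168.41, 168.41], [-55.51, 124.54], [10.69, 146.95], [-70.63, 250.63], [1, 178], [-165.06, 165.06]. Speed limits (degrees/s): [136.94, 136.94, 172.46, 180, 180, 180].

INTERFACE

Orientations are given as a 3x3 rotation matrix whose columns are the frame's x, y, z axes.
In Python, from bench import bot, optics, order gives the robot as it stands.
- The arm moves only by the tool arm_command, never from a script. Its argument "targets" is a list that holds one entry, the list of rows, each a list of 6 numbers: the shift along the tool's x, y, z in units of 0.02 m (1.0 is 0.02 m), then the turn, a rotation vector about the tool's x, y, z in units of 4 degrees (1.0 is 4 degrees). A call has 1 to 20 rows; each row shifts and turns the commanded pose from where the row before left it, along the tool's axes as they then stand; what a row does not reach is not made up. A row lasts 1/8 s, in which the tool goes at most 62.5 mm and 10.7 degrees, less where a joint would pass 70% of its speed; a pose out of reach is approached as far as the arm can. A call with a number of a shift or a turn outside -1 to 1 is refused whole. A call with a gripper value outside its range is refused whole. "claw" is the closure, from -1 (fully open) to 1 (shut), set as the call begins (left out, the last holds). The fingers move at their own pace and stop on an object; "newtons" is the grip in N (left out, the last holds). Time passes only in rows, so rows that do not move let the fingers close. It gives the time, the measured TCP pose, the force and the opening at its end, in the units of the state.
- bot.observe(): the state, without advancing time (a new reading comes with each control period).
- optics.camera(name): name is "scene" or "top"; returns the picture (400x640x3 uint8, red, green, blue); there is no depth.
- optics.calibration(name): a dict with "fx", "fy", "cx", "cy" (pixels), "D" ([k1, k2, p1, p2, k3] as OpenCV has them; the pictures are not rectified), "extrinsics" (4x4, takes a point from camera to world coordinates). Camera axes: x right, y down, z forward; pixel columns grow to the right and rows downward; lengths in m; the calibration is good to about 2 mm. A picture is of the moment at which its call begins. calibration takes no time and is no camera call.
- order.job_done(): hands the job in, once; it reports no verdict.
The state is a dict: "clock": time; "qpos": joint angles; "dq": joint speeds; "joint_torque": joint torques, N m; "eef_pos": TCP position; "orientation": TCP orientation; "wrist_force": force on the tool from outside, world axes, zero at the start; "ft_torque": the same for the moment, N m; "opening": finger opening in m.
Only numpy, scipy, OpenCV 4.12 (cv2) and the standard library are available. Lean on these libraries where they do the work, as an engineer would, in place of code of your own. Each camera call takes 0.05 s, during which the arm holds its last target.

## Working session

There is one attempt and no reset: what is moved stays moved. The work goes in short steps, Python scripts to look and compute and a tool call to move; the robot and the scene stay as the last step left them, time stands still between calls to the robot, and variables do not carry over. Pictures are saved under pics/ and viewed, and the job is handed in when it is done.

Besides the shell and the picture viewer there is one more tool, called as name(argument=value, ...) on one line, values as JSON. arm_command: Moves the arm, as the interface text tells. Its arguments: {"type":"object","properties":{"targets":{"type":"array","items":{"type":"array","items":{"type":"array","items":{"type":"number","minimum":-1,"maximum":1}}}},"claw":{"type":"number"},"newtons":{"type":"number"}},"required":["targets"]}

```bash
ls; mkdir -p pics; python3 - <<'E'
from bench import bot,optics
import cv2,numpy as np
s=bot.observe()
for k in s: print(k,np.round(s[k],4).tolist())
for n in ["scene","top"]:
    c=optics.calibration(n); print({k:np.round(v,5).tolist() for k,v in c.items()})
    cv2.imwrite(f"pics/{n}0.png",optics.camera(n)[:,:,::-1])
E
```

```text
pics
clock 0.0
qpos [55.0393, 17.9605, 85.8528, 0.0008, 76.2618, -12.7998]
dq [-0.1142, -0.0446, 0.0182, -0.0019, -0.0536, 0.0093]
joint_torque [-0.0008, -41.2268, -25.9739, -0.0003, 0.0042, 0.0]
eef_pos [0.1979, 0.486, 0.2447]
orientation [[-0.9261, 0.3772, -0.0008], [0.3772, 0.9261, -0.0011], [0.0003, -0.0013, -1.0]]
wrist_force [-0.5327, 0.3731, -0.5262]
ft_torque [0.0391, -0.0207, 0.0372]
opening 0.0852
{'fx': 364.01887, 'fy': 364.01887, 'cx': 316.45361, 'cy': 199.56882, 'D': [-0.00736, 0.0, 0.0, 0.0, 0.0], 'extrinsics': [[-0.34993, 0.70996, -0.61115, 1.20023], [0.93669, 0.27419, -0.2178, 0.23173], [0.01294, -0.64867, -0.76096, 0.85236], [0.0, 0.0, 0.0, 1.0]]}
{'fx': 418.55679, 'fy': 418.55679, 'cx': 317.72707, 'cy': 201.467, 'D': [0.0199, 0.0, 0.0, 0.0, 0.0], 'extrinsics': [[-0.02856, -0.98334, 0.17952, 0.41031], [-0.99946, 0.03096, 0.01061, -0.00847], [-0.01599, -0.17912, -0.9837, 1.00372], [0.0, 0.0, 0.0, 1.0]]}
```

View pics/scene0.png

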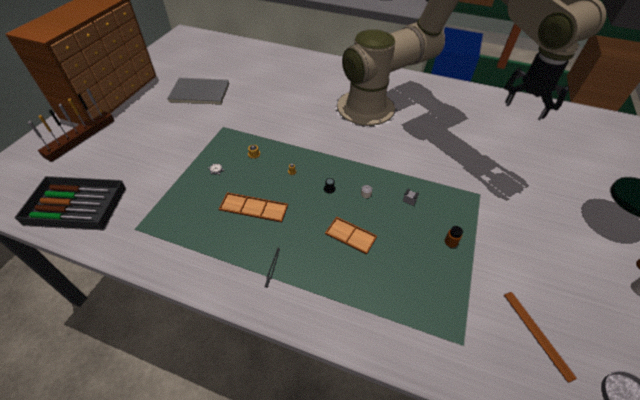

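View pics/top0.png

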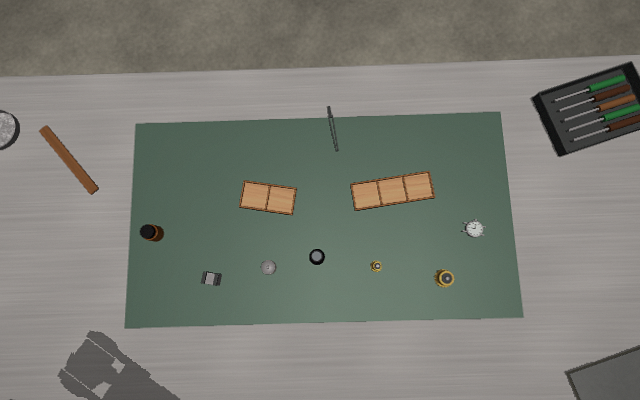

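The top view shows everything. From left to right: jar (151,232), holder (211,279), oil pot (268,268), loupe (317,257), small barrel (376,266), big barrel (445,279), watch (474,229). tray2 is at about (268,197) and tray3 at about (392,191). Next I'll enlarge crops.

```bash
cat > h.py <<'E'
import cv2,numpy as np
from bench import bot,optics
def crop(img,u0,v0,w,h,s,name):
    c=cv2.resize(img[v0:v0+h,u0:u0+w,::-1],None,fx=s,fy=s,interpolation=cv2.INTER_CUBIC)
    for k in range(0,w,5):
        x=int((k+.5)*s); cv2.line(c,(x,0),(x,6 if k%10 else 12),(255,255,255),1)
        if k%10==0: cv2.putText(c,str(u0+k),(x-10,24),0,.38,(255,255,255),1)
    for k in range(0,h,5):
        y=int((k+.5)*s); cv2.line(c,(0,y),(6 if k%10 else 12,y),(255,255,255),1)
        if k%10==0: cv2.putText(c,str(v0+k),(14,y+4),0,.38,(255,255,255),1)
    cv2.imwrite('pics/'+name,c)
def p2w(cam,uv,z):
    c=optics.calibration(cam);K=np.array([[c['fx'],0,c['cx']],[0,c['fy'],c['cy']],[0,0,1]])
    T=np.array(c['extrinsics'])
    uv=np.array(uv,float).reshape(-1,1,2)
    n=cv2.undistortPoints(uv,K,np.array(c['D']))[:,0]
    d=np.c_[n,np.ones(len(n))]@T[:3,:3].T
    z=np.broadcast_to(z,len(n))
    return T[:3,3]+d*((z-T[2,3])/d[:,2])[:,None]
def w2p(cam,P):
    c=optics.calibration(cam);K=np.array([[c['fx'],0,c['cx']],[0,c['fy'],c['cy']],[0,0,1]])
    W=np.linalg.inv(np.array(c['extrinsics']))
    return cv2.projectPoints(np.array(P,float).reshape(-1,3),cv2.Rodrigues(W[:3,:3])[0],W[:3,3],K,np.array(c['D']))[0][:,0]
E
python3 - <<'E'
from h import *
i=optics.camera("top")
crop(i,195,240,100,60,8,"tA.png")
crop(i,300,240,100,60,8,"tB.png")
crop(i,410,210,80,80,7,"tC.png")
crop(i,230,165,75,60,9,"tD.png")
crop(i,342,160,100,60,8,"tE.png")
E
```

```text
(no output)
```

View pics/tA.png

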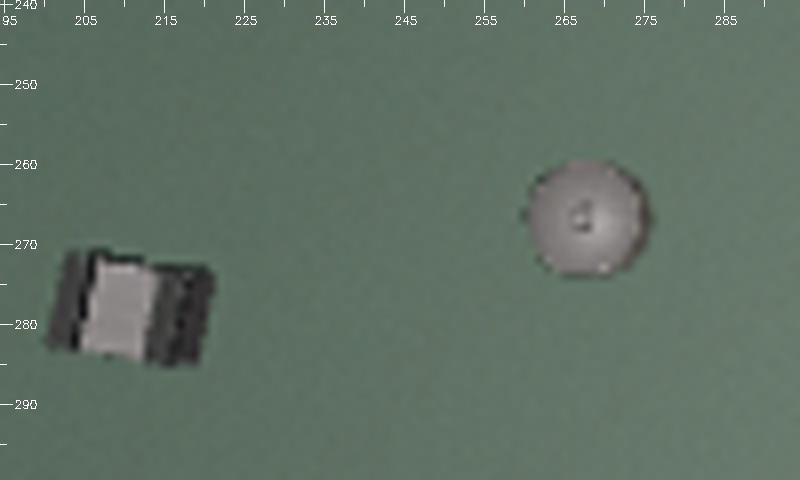

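View pics/tB.png

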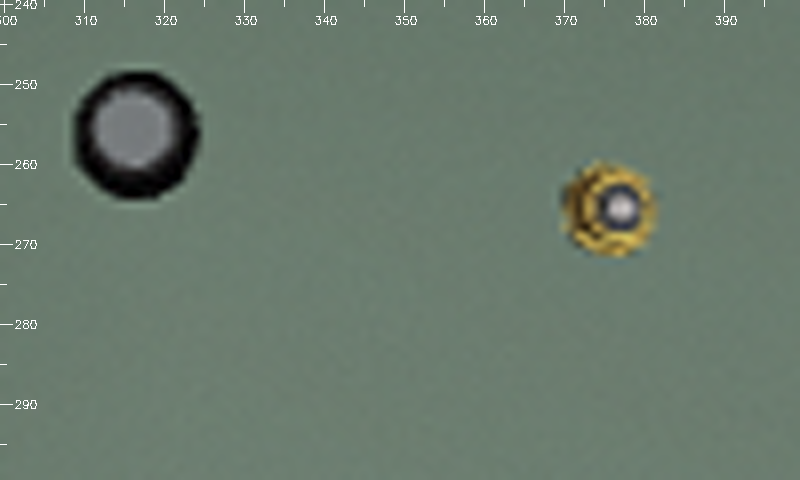

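View pics/tC.png

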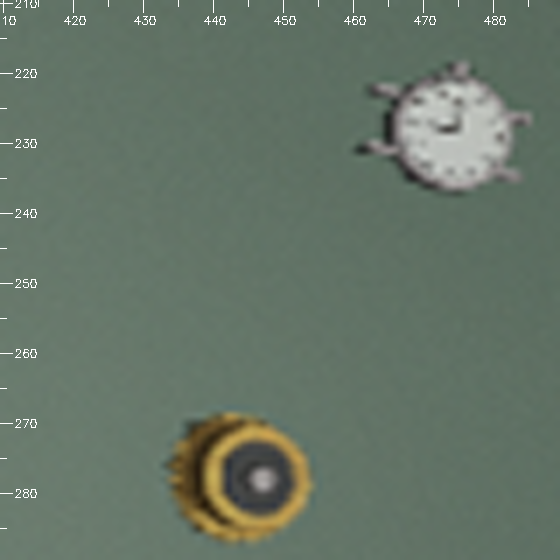

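View pics/tD.png

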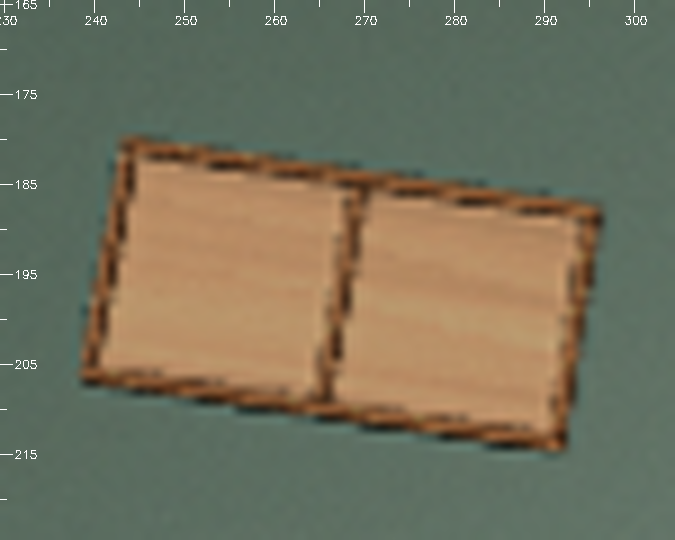

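View pics/tE.png

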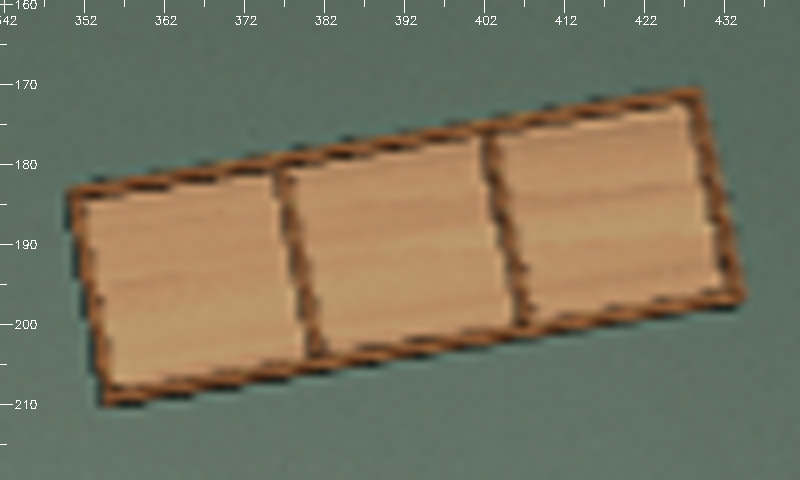

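```bash
cat > m.py <<'E'
from h import *
S=dict(holder=((209.25,278.0),.030),oil=((267.25,266.6),.036),loupe=((316.1,255.5),.036),small=((376.9,265.4),.036),big=((446.9,277.9),.036))
P={k:p2w("top",[a],z)[0] for k,(a,z) in S.items()}
T2=np.array([(127,137),(601,206),(562,449),(83,380)])/9+[229.5,164.5]
T3=np.array([(70,188),(703,90),(745,300),(103,405)])/8+[341.5,159.5]
def tray(c):
    W=p2w("top",c,.009); o=W.mean(0)
    ydir=(W[0]+W[3]-W[1]-W[2]);ydir=ydir/np.linalg.norm(ydir) # image-left = +y
    return W,o,ydir
E
python3 - <<'E'
from m import *
for k,v in P.items(): print(k,np.round(v,4),round(np.hypot(*v[:2]),3))
for n,c in(("t2",T2),("t3",T3)):
    W,o,y=tray(c);print(n,np.round(o,4),'ydir deg',np.degrees(np.arctan2(y[1],y[0])),'sides',[round(np.linalg.norm(W[i]-W[i-1]),4) for i in range(4)])
    for s in ([-.032,.032] if n=="t2" else [-.064,0,.064]): print(np.round(o+y*s,4),round(np.hypot(*(o+y*s)[:2]),3))
# holder edge dirs: bar edges
q=p2w("top",np.array([(92,258),(158,265),(145,360),(80,350)])/8+[194.5,239.5],.03)
for a,b in((0,1),(3,2),(3,0),(2,1)):
    d=q[b]-q[a];print(np.round(np.degrees(np.arctan2(d[1],d[0])),1),np.linalg.norm(d))
# compare in scene cam
i=optics.camera("scene")[:,:,::-1].copy()
import itertools
j=cv2.resize(i[130:290,200:470],None,fx=2.9,fy=2.9,interpolation=cv2.INTER_CUBIC)
def dr(Pt,c):
    for p in w2p("scene",Pt): cv2.circle(j,tuple(int(round(t)) for t in ((p-[200,130]+.5)*2.9)),2,c,-1)
for k,v in P.items(): 
    dr([v[0],v[1],0.036 if k!='holder' else .03],(0,0,255))
for c in (T2,T3): dr(tray(c)[0],(255,0,255))
cv2.imwrite("pics/ov.png",j)
E
```

```text
holder [0.4175 0.2559 0.03  ] 0.49
oil [0.4391 0.1218 0.036 ] 0.456
loupe [0.461  0.0093 0.036 ] 0.461
small [ 0.4346 -0.1286  0.036 ] 0.453
big [ 0.4024 -0.2846  0.036 ] 0.493
t2 [0.6067 0.1235 0.009 ] ydir deg 79.84170576553872 sides [np.float64(0.0676), np.float64(0.1305), np.float64(0.0671), np.float64(0.1303)]
[0.6011 0.092  0.009 ] 0.608
[0.6124 0.155  0.009 ] 0.632
t3 [ 0.614  -0.1785  0.009 ] ydir deg 97.38893917443934 sides [np.float64(0.0674), np.float64(0.195), np.float64(0.0658), np.float64(0.1958)]
[ 0.6222 -0.242   0.009 ] 0.668
[ 0.614  -0.1785  0.009 ] 0.639
[ 0.6058 -0.115   0.009 ] 0.617
-97.7 0.019203239370368316
-100.2 0.01896841144263845
-6.4 0.026009426420001064
-6.9 0.026852985915336743
```

View pics/ov.png

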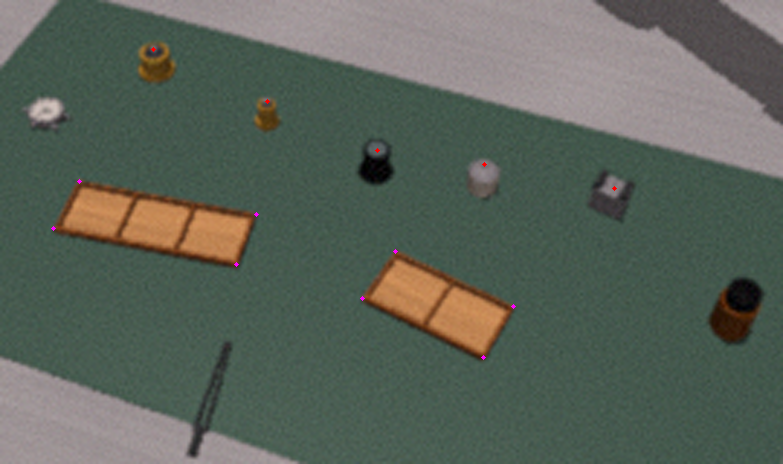

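Both cameras agree: the points measured from the top view land on the same features in the scene view, and the tray sides measure 67×131 and 67×195 mm as they should. I'll turn the jaws to about world x (yaw ≈ 7.5°) and go to a part-open grip.

arm_command(targets=[[[0,0,0.3,0,0,1],[0,0,0.3,0,0,1],[0,0,0.3,0,0,1],[0,0,0.3,0,0,1],[0,0,0.3,0,0,1],[0,0,0.3,0,0,1],[0,0,0.3,0,0,1],[0,0,0.3,0,0,1],[0,0,0.3,0,0,1],[0,0,0.3,0,0,1],[0,0,0.3,0,0,1],[0,0,0.3,0,0,1],[0,0,0.3,0,0,1],[0,0,0.3,0,0,1],[0,0,0.3,0,0,1]]], claw=-0.2, newtons=40)

```text
clock: 2.08
eef_pos: [0.198, 0.4861, 0.155]
orientation: [[-0.134, 0.991, -0.0], [0.991, 0.134, -0.0], [-0.0, -0.0, -1.0]]
wrist_force: [0.2, -0.7, 0.6]
opening: 0.0514
```

```bash
cat > go.py <<'E'
import sys
from h import *
s=bot.observe();p=np.array(s['eef_pos']);R=np.array(s['orientation'])
print('t',round(s['clock'],2),'p',np.round(p,4),'yaw',np.round(np.degrees(np.arctan2(R[1,1],R[0,1])),2),'tilt',np.round(R[:2,2],4),'open',round(s['opening'],4),'F',np.round(s['wrist_force'],2))
if len(sys.argv)>3:
    t=np.array([float(a) for a in sys.argv[1:4]])
    d=R.T@(t-p)/.02; print('units',np.round(d,2))
E
python3 go.py 0.4024 -0.2846 0.11
```

```text
t 2.08 p [0.198  0.4861 0.155 ] yaw 7.71 tilt [-0.0002 -0.0003] open 0.0514 F [ 0.18 -0.73  0.56]
units [-39.56   4.96   2.26]
```

arm_command(targets=[[[-1,0.25,0,0,0,0],[-1,0.25,0,0,0,0],[-1,0.25,0,0,0,0],[-1,0.25,0,0,0,0],[-1,0.25,0,0,0,0],[-1,0.25,0,0,0,0],[-1,0.25,0,0,0,0],[-1,0.25,0,0,0,0],[-1,0.25,0,0,0,0],[-1,0.25,0,0,0,0],[-1,0.25,0,0,0,0],[-1,0.25,0,0,0,0],[-1,0.25,0,0,0,0],[-1,0.25,0,0,0,0],[-1,0.25,0,0,0,0],[-1,0.25,0,0,0,0],[-1,0.25,0,0,0,0],[-1,0.25,0,0,0,0],[-1,0.25,0,0,0,0],[-1,0.25,0,0,0,0]]])

```text
clock: 4.58
eef_pos: [0.3518, 0.1029, 0.1553]
orientation: [[-0.136, 0.991, 0.0], [0.991, 0.136, -0.0], [-0.0, 0.0, -1.0]]
wrist_force: [0.4, 0.3, -0.1]
opening: 0.0511
```

arm_command(targets=[[[-1,0,0,0,0,0],[-1,0,0,0,0,0],[-1,0,0,0,0,0],[-1,0,0,0,0,0],[-1,0,0,0,0,0],[-1,0,0,0,0,0],[-1,0,0,0,0,0],[-1,0,0,0,0,0],[-1,0,0,0,0,0],[-1,0,0.2,0,0,0],[-1,0,0.2,0,0,0],[-1,0,0.2,0,0,0],[-1,0,0.2,0,0,0],[-1,0,0.2,0,0,0],[-1,0,0.2,0,0,0],[-1,0,0.2,0,0,0],[-1,0,0.2,0,0,0],[-1,0,0.3,0,0,0],[-1,0,0.3,0,0,0],[-0.5,0,0.1,0,0,0]]])

```text
clock: 7.08
eef_pos: [0.4048, -0.2839, 0.1087]
orientation: [[-0.136, 0.991, -0.0], [0.991, 0.136, 0.0], [0.001, -0.0, -1.0]]
wrist_force: [0.5, 1.5, 0.5]
opening: 0.0517
```

```bash
python3 go.py 0.4024 -0.2846 0.07; python3 - <<'E'
from h import *
i=optics.camera("scene").copy(); s=bot.observe();p=np.array(s['eef_pos']);R=np.array(s['orientation'])
for h in (0,.008,.014,.022):
  print(h,w2p("scene",[p+R@[0,y,h] for y in(-.026,.026)]).round(1).tolist())
u,v=w2p("scene",[p])[0].astype(int); crop(i,u-30,v-30,60,60,10,"g1.png")
E
```

```text
t 7.08 p [ 0.4048 -0.2839  0.1087] yaw 7.8 tilt [-0.0004  0.0005] open 0.0517 F [0.54 1.47 0.5 ]
units [-0.02 -0.12  1.94]
0 [[252.0, 124.7], [246.5, 134.7]]
0.008 [[252.3, 126.7], [246.9, 136.7]]
0.014 [[252.5, 128.1], [247.1, 138.2]]
0.022 [[252.8, 130.1], [247.5, 140.1]]
```

View pics/g1.png

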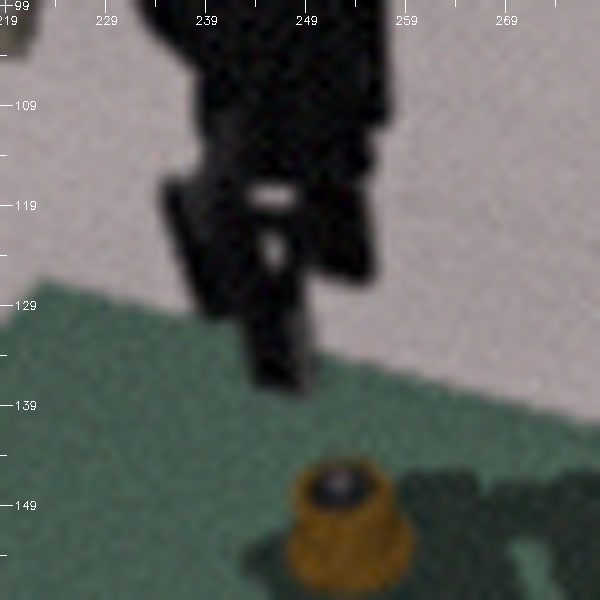

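The front fingertip is at about (246.5,137), only ~5–12 mm ahead of the TCP while part-open, so the 14 mm figure is for the shut gripper. Next I descend to TCP z ≈ 0.022 and grip the drum.

arm_command(targets=[[[0,-0.12,0.7,0,0,0],[0,0,0.8,0,0,0],[0,0,0.8,0,0,0],[0,0,0.7,0,0,0],[0,0,0.6,0,0,0],[0,0,0.4,0,0,0],[0,0,0.3,0,0,0],[0,0,0,0,0,0]]], claw=-0.4)

```text
clock: 8.12
eef_pos: [0.4024, -0.283, 0.0231]
orientation: [[-0.136, 0.991, -0.0], [0.991, 0.136, 0.0], [0.0, -0.0, -1.0]]
wrist_force: [0.1, -0.4, 0.1]
opening: 0.06
```

```bash
python3 go.py 0.4024 -0.2846 0.022; python3 - <<'E'
from h import *
i=optics.camera("scene").copy(); 
crop(i,222,120,60,50,11,"g2.png")
E
```

```text
t 8.12 p [ 0.4024 -0.283   0.0231] yaw 7.84 tilt [-0.0003  0.0003] open 0.06 F [ 0.14 -0.4   0.13]
units [-0.08 -0.01  0.05]
```

View pics/g2.png

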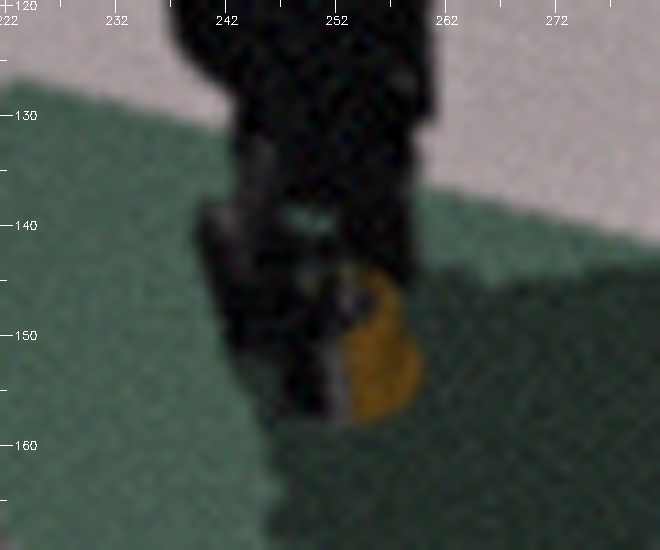

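Part-open fingers straddle the barrel, with the near tip at (250,157). Close.

arm_command(targets=[[[-0.05,0,0,0,0,0],[0,0,0,0,0,0],[0,0,0,0,0,0],[0,0,0,0,0,0],[0,0,0,0,0,0]]], claw=1, newtons=40)

```text
clock: 8.8
eef_pos: [0.4029, -0.2844, 0.0239]
orientation: [[-0.136, 0.991, 0.001], [0.991, 0.136, -0.001], [-0.001, 0.001, -1.0]]
wrist_force: [-0.7, 0.7, 5.6]
opening: 0.0324
```

```bash
python3 go.py 0.6222 -0.242 0.09
```

```text
t 8.8 p [ 0.4029 -0.2844  0.0239] yaw 7.84 tilt [ 0.0007 -0.0009] open 0.0324 F [-0.73  0.66  5.59]
units [ 0.6  11.16 -3.3 ]
```

arm_command(targets=[[[0,0,-0.4,0,0,0],[0,0,-0.8,0,0,0],[0,0,-0.8,0,0,0],[0,0,-0.8,0,0,0],[0.05,0.8,-0.5,0,0,0],[0.05,1,0,0,0,0],[0.05,1,0,0,0,0],[0.05,1,0,0,0,0],[0.05,1,0,0,0,0],[0.05,1,0,0,0,0],[0.05,1,0,0,0,0],[0.05,1,0,0,0,0],[0.1,1,0,0,0,0],[0.1,1,0,0,0,0],[0.05,0.8,0,0,0,0],[0,0.6,0,0,0,0],[0,0,0,0,0,0]]])

```text
clock: 10.92
eef_pos: [0.6231, -0.2404, 0.09]
orientation: [[-0.137, 0.991, 0.001], [0.991, 0.137, -0.0], [-0.0, 0.0, -1.0]]
wrist_force: [-0.2, -0.1, -0.4]
opening: 0.0325
```

```bash
python3 go.py 0.6222 -0.242 0.026; python3 - <<'E'
from h import *
i=optics.camera("scene").copy(); s=bot.observe();p=np.array(s['eef_pos'])
u,v=w2p("scene",[p])[0].astype(int); crop(i,u-35,v-25,70,60,9,"g3.png")
E
```

```text
t 10.93 p [ 0.6231 -0.2404  0.09  ] yaw 7.88 tilt [ 0.0005 -0.0003] open 0.0325 F [-0.18 -0.14 -0.4 ]
units [-0.07 -0.06  3.2 ]
```

View pics/g3.png

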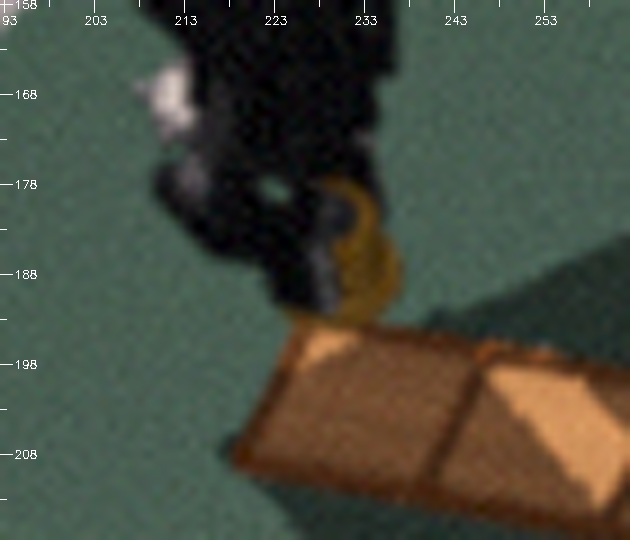

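arm_command(targets=[[[-0.07,-0.06,0.6,0,0,0],[0,0,0.8,0,0,0],[0,0,0.7,0,0,0],[0,0,0.5,0,0,0],[0,0,0.3,0,0,0],[0,0,0.15,0,0,0],[0,0,0.05,0,0,0],[0,0,0.05,0,0,0],[0,0,0,0,0,0]]])

```text
clock: 12.1
eef_pos: [0.6219, -0.2423, 0.0269]
orientation: [[-0.136, 0.991, 0.001], [0.991, 0.136, -0.0], [-0.0, 0.001, -1.0]]
wrist_force: [-1.0, 1.3, 2.9]
opening: 0.0324
```

```bash
python3 go.py 0.6222 -0.242 0.026
```

```text
t 12.1 p [ 0.6219 -0.2423  0.0269] yaw 7.84 tilt [ 0.0007 -0.0004] open 0.0324 F [-1.01  1.29  2.9 ]
units [0.01 0.01 0.05]
```

arm_command(targets=[[[0,0,0,0,0,0],[0,0,0,0,0,0],[0,0,0,0,0,0],[0,0,-0.5,0,0,0],[0,0,-0.9,0,0,0],[0,0,-0.9,0,0,0],[0,0,-0.9,0,0,0],[0,0,-0.8,0,0,0]]], claw=-0.4)

```text
clock: 13.1
eef_pos: [0.6219, -0.2423, 0.108]
orientation: [[-0.136, 0.991, 0.001], [0.991, 0.136, -0.001], [-0.001, 0.001, -1.0]]
wrist_force: [-0.2, 0.2, -0.0]
opening: 0.0596
```

```bash
python3 go.py 0.4391 0.1218 0.08; python3 - <<'E'
from h import *
i=optics.camera("scene").copy()
crop(i,205,170,70,60,9,"g4.png")
E
```

```text
t 13.1 p [ 0.6219 -0.2423  0.108 ] yaw 7.84 tilt [ 0.0008 -0.0005] open 0.0596 F [-0.16  0.24 -0.01]
units [19.28 -6.57  1.38]
```

View pics/g4.png

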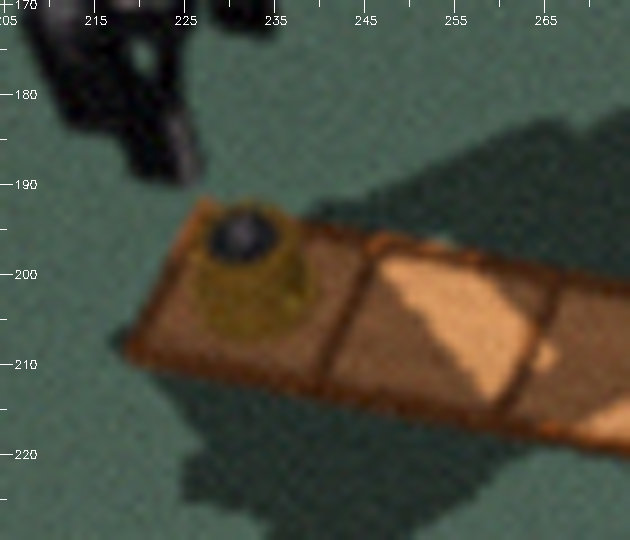

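The big barrel (233,200) stands upright in the end compartment of tray3. On to the oil pot.

arm_command(targets=[[[0.7,-0.3,0,0,0,0],[1,-0.3,0,0,0,0],[1,-0.3,0,0,0,0],[1,-0.3,0,0,0,0],[1,-0.4,0,0,0,0],[1,-0.4,0,0,0,0],[1,-0.4,0,0,0,0],[1,-0.4,0,0,0,0],[1,-0.4,0,0,0,0],[1,-0.4,0,0,0,0],[1,-0.4,0,0,0,0],[1,-0.3,0,0,0,0],[1,-0.3,0,0,0,0],[1,-0.3,0,0,0,0],[1,-0.3,0,0,0,0],[1,-0.3,0.1,0,0,0],[1,-0.3,0.2,0,0,0],[1,-0.3,0.3,0,0,0],[1,-0.3,0.4,0,0,0],[0.58,-0.07,0.4,0,0,0]]])

```text
clock: 15.65
eef_pos: [0.4404, 0.1233, 0.078]
orientation: [[-0.137, 0.991, 0.0], [0.991, 0.137, 0.0], [0.0, 0.0, -1.0]]
wrist_force: [0.6, -0.5, -0.1]
opening: 0.0599
```

arm_command(targets=[[[0,0,0,0,0,0]]])

```text
clock: 15.78
eef_pos: [0.4406, 0.1227, 0.0779]
orientation: [[-0.138, 0.99, -0.001], [0.99, 0.138, -0.0], [0.0, -0.001, -1.0]]
wrist_force: [-0.6, 0.0, 0.5]
opening: 0.0598
```

```bash
python3 go.py 0.4391 0.1218 0.020
```

```text
t 15.78 p [0.4406 0.1227 0.0779] yaw 7.91 tilt [-0.0009 -0.0001] open 0.0598 F [-0.57  0.02  0.53]
units [-0.04 -0.08  2.89]
```

arm_command(targets=[[[-0.04,-0.08,0.6,0,0,0],[0,0,0.8,0,0,0],[0,0,0.7,0,0,0],[0,0,0.5,0,0,0],[0,0,0.27,0,0,0],[0,0,0,0,0,0]]])

```text
clock: 16.52
eef_pos: [0.4395, 0.1211, 0.0207]
orientation: [[-0.136, 0.991, -0.0], [0.991, 0.136, -0.0], [0.0, -0.0, -1.0]]
wrist_force: [0.2, -0.7, -0.3]
opening: 0.0598
```

arm_command(targets=[[[0,0,0,0,0,0],[0,0,0,0,0,0],[0,0,0,0,0,0],[0,0,0,0,0,0],[0,0,0,0,0,0]]], claw=1)

```text
clock: 17.15
eef_pos: [0.4397, 0.1212, 0.0215]
orientation: [[-0.136, 0.991, 0.001], [0.991, 0.136, -0.0], [-0.0, 0.001, -1.0]]
wrist_force: [-2.2, 0.1, 5.5]
opening: 0.0325
```

```bash
python3 go.py 0.614 -0.1785 0.100; python3 - <<'E'
from h import *
i=optics.camera("scene").copy()
crop(i,335,160,70,60,9,"g5.png")
E
```

```text
t 17.15 p [0.4397 0.1212 0.0215] yaw 7.84 tilt [ 0.0008 -0.    ] open 0.0325 F [-2.2   0.09  5.49]
units [-16.03   6.59  -3.92]
```

View pics/g5.png

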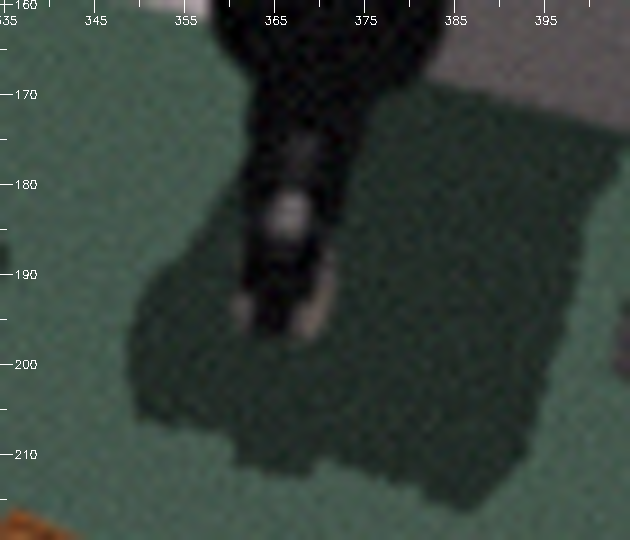

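arm_command(targets=[[[0,0,-0.5,0,0,0],[0,0,-0.8,0,0,0],[0,0,-0.8,0,0,0],[-0.5,0.2,-0.9,0,0,0],[-1,0.4,-0.9,0,0,0],[-1,0.4,0,0,0,0],[-1,0.4,0,0,0,0],[-1,0.4,0,0,0,0],[-1,0.4,0,0,0,0],[-1,0.4,0,0,0,0],[-1,0.4,0,0,0,0],[-1,0.4,0,0,0,0],[-1,0.4,0,0,0,0],[-1,0.4,0,0,0,0],[-1,0.4,0,0,0,0],[-1,0.4,0,0,0,0],[-1,0.5,0,0,0,0],[-1,0.5,0,0,0,0],[-1,0.5,0,0,0,0],[-1,0.4,0,0,0,0]]])

```text
clock: 19.7
eef_pos: [0.6217, -0.1883, 0.0986]
orientation: [[-0.136, 0.991, -0.0], [0.991, 0.136, 0.0], [0.0, -0.0, -1.0]]
wrist_force: [-0.5, 0.5, -1.2]
opening: 0.0324
```

arm_command(targets=[[[-0.5,0.2,0,0,0,0],[0,0,0,0,0,0]]])

```text
clock: 19.95
eef_pos: [0.6265, -0.1968, 0.0985]
orientation: [[-0.136, 0.991, -0.0], [0.991, 0.136, 0.0], [0.0, -0.0, -1.0]]
wrist_force: [-0.0, 0.1, -1.1]
opening: 0.0325
```

```bash
python3 go.py 0.614 -0.1785 0.0245; python3 - <<'E'
from h import *
i=optics.camera("scene").copy(); s=bot.observe();p=np.array(s['eef_pos'])
u,v=w2p("scene",[p])[0].astype(int); crop(i,u-35,v-25,70,60,9,"g6.png")
E
```

```text
t 19.95 p [ 0.6265 -0.1968  0.0985] yaw 7.8 tilt [-0.0004  0.0002] open 0.0325 F [-0.02  0.1  -1.07]
units [ 0.99 -0.49  3.7 ]
```

View pics/g6.png

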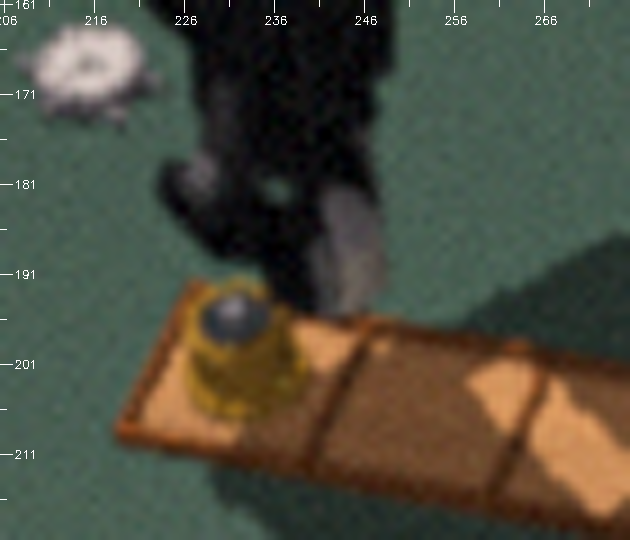

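I counted one row too many, so it overshot by about 20 mm while up high. I'll correct that and then lower.

arm_command(targets=[[[0.5,-0.25,0,0,0,0],[0.49,-0.24,0.2,0,0,0],[0,0,0.7,0,0,0],[0,0,0.8,0,0,0],[0,0,0.8,0,0,0],[0,0,0.6,0,0,0],[0,0,0.3,0,0,0],[0,0,0.2,0,0,0],[0,0,0.05,0,0,0],[0,0,0.05,0,0,0],[0,0,0,0,0,0]]])

```text
clock: 21.38
eef_pos: [0.6142, -0.1781, 0.0251]
orientation: [[-0.136, 0.991, 0.0], [0.991, 0.136, -0.0], [-0.0, 0.0, -1.0]]
wrist_force: [0.3, 0.4, -0.1]
opening: 0.0323
```

```bash
python3 go.py 0.614 -0.1785 0.0245
```

```text
t 21.38 p [ 0.6142 -0.1781  0.0251] yaw 7.84 tilt [ 0.0003 -0.0002] open 0.0323 F [ 0.27  0.36 -0.14]
units [-0.02 -0.01  0.03]
```

arm_command(targets=[[[0,0,0.04,0,0,0],[0,0,0,0,0,0]]])

```text
clock: 21.62
eef_pos: [0.6143, -0.1781, 0.0246]
orientation: [[-0.136, 0.991, 0.0], [0.991, 0.136, -0.0], [-0.0, 0.0, -1.0]]
wrist_force: [-1.6, 1.5, 3.9]
opening: 0.0324
```

arm_command(targets=[[[0,0,0,0,0,0],[0,0,0,0,0,0],[0,0,0,0,0,0],[0,0,-0.5,0,0,0],[0,0,-0.9,0,0,0],[0,0,-0.9,0,0,0],[0,0,-0.9,0,0,0],[0,0,-0.8,0,0,0]]], claw=-0.4)

```text
clock: 22.62
eef_pos: [0.6143, -0.1781, 0.1057]
orientation: [[-0.136, 0.991, 0.001], [0.991, 0.136, -0.0], [-0.001, 0.001, -1.0]]
wrist_force: [-0.1, 0.9, 0.5]
opening: 0.0597
```

```bash
python3 go.py 0.461 0.0093 0.08; python3 - <<'E'
from h import *
i=optics.camera("scene").copy()
crop(i,205,170,90,60,8,"g7.png")
E
```

```text
t 22.62 p [ 0.6143 -0.1781  0.1057] yaw 7.84 tilt [ 0.0008 -0.0004] open 0.0597 F [-0.09  0.89  0.46]
units [10.33 -6.31  1.28]
```

View pics/g7.png

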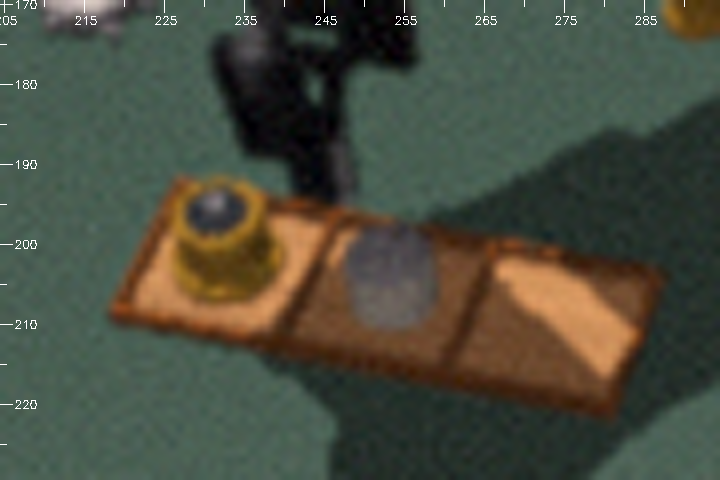

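The oil pot (254,204) stands in the middle compartment. Loupe next.

arm_command(targets=[[[0.6,-0.6,0,0,0,0],[1,-0.6,0,0,0,0],[1,-0.6,0,0,0,0],[1,-0.6,0,0,0,0],[1,-0.6,0,0,0,0],[1,-0.6,0,0,0,0],[1,-0.6,0,0,0,0],[1,-0.6,0.3,0,0,0],[1,-0.6,0.3,0,0,0],[1,-0.6,0.3,0,0,0],[0.73,-0.31,0.38,0,0,0],[0,0,0,0,0,0]]])

```text
clock: 24.18
eef_pos: [0.4606, 0.01, 0.0782]
orientation: [[-0.137, 0.991, -0.001], [0.991, 0.137, 0.0], [0.0, -0.001, -1.0]]
wrist_force: [-0.6, -0.6, -0.2]
opening: 0.0597
```

```bash
python3 go.py 0.461 0.0093 0.026
```

```text
t 24.18 p [0.4606 0.01   0.0782] yaw 7.9 tilt [-0.0009  0.0002] open 0.0597 F [-0.63 -0.59 -0.15]
units [-0.04  0.02  2.61]
```

arm_command(targets=[[[-0.04,0.02,0.6,0,0,0],[0,0,0.8,0,0,0],[0,0,0.6,0,0,0],[0,0,0.4,0,0,0],[0,0,0.2,0,0,0],[0,0,0,0,0,0]]])

```text
clock: 24.92
eef_pos: [0.4615, 0.0086, 0.0264]
orientation: [[-0.136, 0.991, -0.0], [0.991, 0.136, 0.0], [0.0, -0.0, -1.0]]
wrist_force: [-0.5, -0.1, 0.2]
opening: 0.0598
```

arm_command(targets=[[[0,0,0,0,0,0],[0,0,0,0,0,0],[0,0,0,0,0,0],[0,0,0,0,0,0],[0,0,0,0,0,0]]], claw=1, newtons=30)

```text
clock: 25.55
eef_pos: [0.4617, 0.0086, 0.0269]
orientation: [[-0.136, 0.991, 0.001], [0.991, 0.136, -0.0], [-0.0, 0.001, -1.0]]
wrist_force: [0.1, 0.9, 5.6]
opening: 0.0272
```

```bash
python3 go.py 0.6058 -0.115 0.100
```

```text
t 25.55 p [0.4617 0.0086 0.0269] yaw 7.84 tilt [ 0.0007 -0.0002] open 0.0272 F [0.14 0.87 5.6 ]
units [-7.11  6.3  -3.65]
```

arm_command(targets=[[[0,0,-0.5,0,0,0],[0,0,-0.9,0,0,0],[0,0,-0.9,0,0,0],[-0.6,0.5,-0.8,0,0,0],[-1,0.9,-0.6,0,0,0],[-1,0.9,0,0,0,0],[-1,0.9,0,0,0,0],[-1,0.9,0,0,0,0],[-1,0.9,0,0,0,0],[-1,0.9,0,0,0,0],[-0.5,0.4,0,0,0,0],[0,0,0,0,0,0]]])

```text
clock: 27.05
eef_pos: [0.6057, -0.1152, 0.1006]
orientation: [[-0.136, 0.991, -0.0], [0.991, 0.136, -0.0], [-0.0, -0.0, -1.0]]
wrist_force: [-0.3, 0.3, -0.6]
opening: 0.0268
```

```bash
python3 go.py 0.6058 -0.115 0.0295; python3 - <<'E'
from h import *
i=optics.camera("scene").copy(); s=bot.observe();p=np.array(s['eef_pos'])
u,v=w2p("scene",[p])[0].astype(int); crop(i,u-35,v-25,70,60,9,"g8.png")
E
```

```text
t 27.05 p [ 0.6057 -0.1152  0.1006] yaw 7.8 tilt [-0. -0.] open 0.0268 F [-0.35  0.28 -0.56]
units [0.01 0.01 3.55]
```

View pics/g8.png

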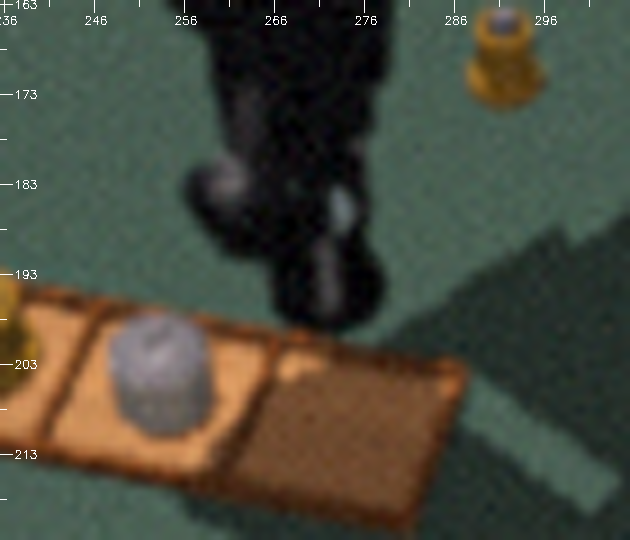

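The loupe is held upright at (271,193). Lowering.

arm_command(targets=[[[0,0,0.6,0,0,0],[0,0,0.8,0,0,0],[0,0,0.8,0,0,0],[0,0,0.6,0,0,0],[0,0,0.4,0,0,0],[0,0,0.2,0,0,0],[0,0,0.07,0,0,0],[0,0,0.05,0,0,0],[0,0,0,0,0,0]]])

```text
clock: 28.22
eef_pos: [0.6057, -0.1149, 0.0303]
orientation: [[-0.136, 0.991, 0.0], [0.991, 0.136, -0.0], [-0.0, 0.0, -1.0]]
wrist_force: [-0.1, 0.1, -0.2]
opening: 0.0267
```

```bash
python3 go.py 0.6058 -0.115 0.0295
```

```text
t 28.23 p [ 0.6057 -0.1149  0.0303] yaw 7.84 tilt [ 0.0004 -0.0001] open 0.0267 F [-0.13  0.13 -0.15]
units [-0.01  0.    0.04]
```

arm_command(targets=[[[0,0,0.04,0,0,0],[0,0,0.01,0,0,0]]])

```text
clock: 28.48
eef_pos: [0.6058, -0.1149, 0.03]
orientation: [[-0.136, 0.991, 0.001], [0.991, 0.136, -0.0], [-0.0, 0.001, -1.0]]
wrist_force: [-2.5, 0.0, 6.5]
opening: 0.027
```

arm_command(targets=[[[0,0,0,0,0,0],[0,0,0,0,0,0],[0,0,0,0,0,0],[0,0,-0.5,0,0,0],[0,0,-0.9,0,0,0],[0,0,-0.9,0,0,0],[0,0,-0.9,0,0,0],[0,0,-0.6,0,0,0]]], claw=-0.4)

```text
clock: 29.48
eef_pos: [0.6059, -0.1149, 0.1068]
orientation: [[-0.136, 0.991, 0.001], [0.991, 0.136, -0.001], [-0.001, 0.001, -1.0]]
wrist_force: [0.0, -1.6, -0.5]
opening: 0.06
```

```bash
python3 go.py 0.4346 -0.1286 0.08; python3 - <<'E'
from h import *
i=optics.camera("scene").copy()
crop(i,205,155,100,70,8,"g9.png")
E
```

```text
t 29.48 p [ 0.6059 -0.1149  0.1068] yaw 7.84 tilt [ 0.0014 -0.0006] open 0.06 F [ 0.04 -1.63 -0.5 ]
units [ 0.49 -8.58  1.33]
```

View pics/g9.png

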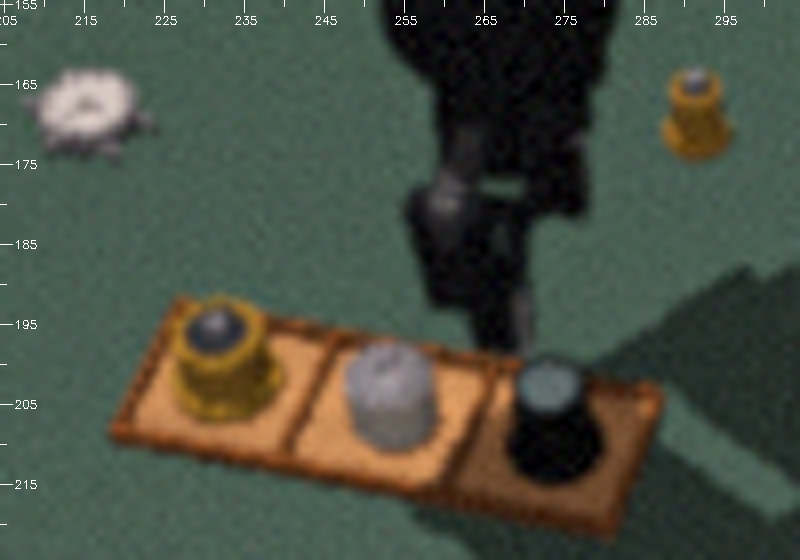

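Tray3's three are in place: barrel (231,200), pot (254,203), loupe (273,208). Now the small barrel, with a turn to yaw ≈ −8°.

arm_command(targets=[[[0,-0.7,0,0,0,0],[0,-1,0,0,0,0],[0,-1,0,0,0,0],[0,-1,0,0,0,0],[0.09,-1,0,0,0,0],[0.1,-1,0,0,0,0],[0.1,-1,0,0,0,0],[0.1,-1,0,0,0,0],[0.1,-0.88,0.3,0,0,0],[0,0,0.3,0,0,1],[0,0,0.3,0,0,1],[0,0,0.2,0,0,1],[0,0,0.2,0,0,1],[0,0,0,0,0,0]]])

```text
clock: 31.28
eef_pos: [0.4341, -0.1284, 0.0789]
orientation: [[0.141, 0.99, -0.001], [0.99, -0.141, 0.0], [0.0, -0.001, -1.0]]
wrist_force: [-0.2, 0.1, -0.2]
opening: 0.0598
```

```bash
python3 go.py 0.4346 -0.1286 0.0245
```

```text
t 31.27 p [ 0.4341 -0.1284  0.0789] yaw -8.13 tilt [-0.0007  0.0004] open 0.0598 F [-0.25  0.06 -0.2 ]
units [-0.01  0.03  2.72]
```

arm_command(targets=[[[0,0.02,0.6,0,0,0],[0,0,0.8,0,0,0],[0,0,0.7,0,0,0],[0,0,0.4,0,0,0],[0,0,0.2,0,0,0],[0,0,0,0,0,0]]])

```text
clock: 32.02
eef_pos: [0.4347, -0.1286, 0.025]
orientation: [[0.142, 0.99, -0.0], [0.99, -0.142, 0.0], [0.0, -0.0, -1.0]]
wrist_force: [-0.0, -0.6, -0.5]
opening: 0.0599
```

arm_command(targets=[[[0,0,0,0,0,0],[0,0,0,0,0,0],[0,0,0,0,0,0],[0,0,0,0,0,0],[0,0,0,0,0,0],[0,0,0,0,0,0]]], claw=1)

```text
clock: 32.78
eef_pos: [0.4348, -0.1287, 0.0255]
orientation: [[0.142, 0.99, 0.0], [0.99, -0.142, -0.0], [-0.0, 0.0, -1.0]]
wrist_force: [-1.1, 0.2, 6.4]
opening: 0.0186
```

```bash
python3 go.py 0.6011 0.092 0.100
```

```text
t 32.77 p [ 0.4348 -0.1287  0.0255] yaw -8.16 tilt [ 0.0004 -0.0003] open 0.0186 F [-1.06  0.24  6.38]
units [12.1   6.66 -3.73]
```

arm_command(targets=[[[0,0,-0.5,0,0,0],[0,0,-0.9,0,0,0],[0,0,-0.9,0,0,0],[0.6,0.3,-0.8,0,0,0],[1,0.55,-0.63,0,0,0],[1,0.55,0,0,0,0],[1,0.55,0,0,0,0],[1,0.55,0,0,0,0],[1,0.55,0,0,0,0],[1,0.55,0,0,0,0],[1,0.55,0,0,0,0],[1,0.55,0,0,0,0],[1,0.55,0,0,0,0],[1,0.55,0,0,0,0],[1,0.55,0,0,0,0],[0.5,0.31,0,0,0,0],[0,0,0,0,0,0]]])

```text
clock: 34.9
eef_pos: [0.6009, 0.0923, 0.0997]
orientation: [[0.141, 0.99, -0.0], [0.99, -0.141, -0.0], [-0.0, -0.0, -1.0]]
wrist_force: [0.3, -0.4, -0.9]
opening: 0.0187
```

```bash
python3 go.py 0.6011 0.092 0.0285; python3 - <<'E'
from h import *
i=optics.camera("scene").copy(); s=bot.observe();p=np.array(s['eef_pos'])
u,v=w2p("scene",[p])[0].astype(int); crop(i,u-35,v-25,70,60,9,"g10.png")
E
```

```text
t 34.9 p [0.6009 0.0923 0.0997] yaw -8.12 tilt [-0.0001 -0.0001] open 0.0187 F [ 0.34 -0.36 -0.88]
units [-0.01  0.01  3.56]
```

View pics/g10.png

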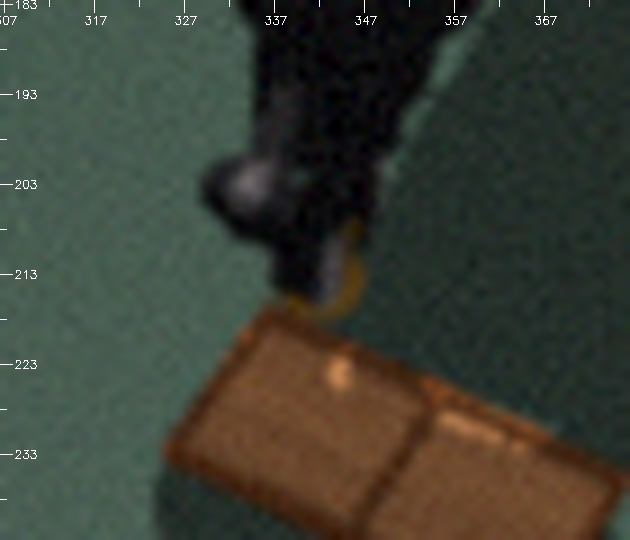

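arm_command(targets=[[[0,0,0.6,0,0,0],[0,0,0.8,0,0,0],[0,0,0.8,0,0,0],[0,0,0.6,0,0,0],[0,0,0.4,0,0,0],[0,0,0.2,0,0,0],[0,0,0.08,0,0,0],[0,0,0.05,0,0,0],[0,0,0.03,0,0,0],[0,0,0,0,0,0]]])

```text
clock: 36.2
eef_pos: [0.601, 0.0921, 0.0287]
orientation: [[0.142, 0.99, 0.0], [0.99, -0.142, -0.0], [0.0, 0.0, -1.0]]
wrist_force: [-0.2, 0.0, -0.7]
opening: 0.0187
```

```bash
python3 go.py 0.6011 0.092 0.0285
```

```text
t 36.2 p [0.601  0.0921 0.0287] yaw -8.16 tilt [ 0.0003 -0.    ] open 0.0187 F [-0.24  0.01 -0.73]
units [-0.    0.01  0.01]
```

arm_command(targets=[[[0,0,0.03,0,0,0],[0,0,0,0,0,0]]])

```text
clock: 36.45
eef_pos: [0.601, 0.0921, 0.0285]
orientation: [[0.142, 0.99, 0.0], [0.99, -0.142, -0.0], [-0.0, 0.0, -1.0]]
wrist_force: [-0.6, -0.2, 5.9]
opening: 0.0182
```

```bash
python3 go.py
```

```text
t 36.45 p [0.601  0.0921 0.0285] yaw -8.16 tilt [ 0.0004 -0.0001] open 0.0182 F [-0.55 -0.21  5.86]
```

On the floor (5.9 N). Release and lift.

arm_command(targets=[[[0,0,0,0,0,0],[0,0,0,0,0,0],[0,0,0,0,0,0],[0,0,0,0,0,0],[0,0,-0.5,0,0,0],[0,0,-0.9,0,0,0],[0,0,-0.9,0,0,0],[0,0,-0.9,0,0,0],[0,0,-0.6,0,0,0]]], claw=-0.4, newtons=50)

```text
clock: 37.58
eef_pos: [0.6012, 0.0921, 0.1056]
orientation: [[0.142, 0.99, 0.002], [0.99, -0.142, -0.0], [0.0, 0.001, -1.0]]
wrist_force: [-0.2, 1.0, -1.1]
opening: 0.0594
```

```bash
python3 go.py 0.4175 0.2559 0.08; python3 - <<'E'
from h import *
i=optics.camera("scene").copy()
crop(i,315,170,110,85,7,"g11.png")
E
```

```text
t 37.58 p [0.6012 0.0921 0.1056] yaw -8.16 tilt [ 0.0015 -0.0001] open 0.0594 F [-0.21  0.95 -1.08]
units [  6.8  -10.26   1.27]
```

View pics/g11.png

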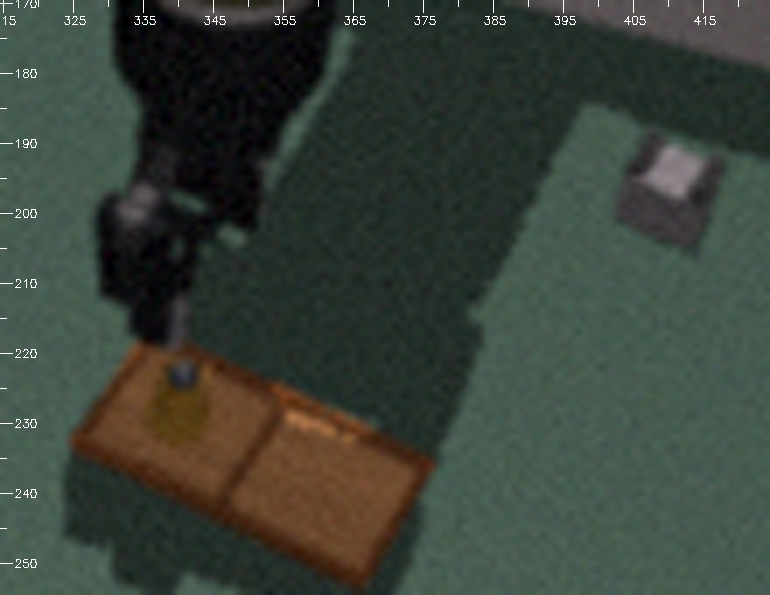

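The small barrel stands at (340,226) in tray2. Now the holder.

arm_command(targets=[[[0.4,-0.6,0,0,0,0],[0.65,-1,0,0,0,0],[0.65,-1,0,0,0,0],[0.65,-1,0,0,0,0],[0.65,-1,0,0,0,0],[0.65,-1,0,0,0,0],[0.65,-1,0,0,0,0],[0.65,-1,0.2,0,0,0],[0.65,-1,0.3,0,0,0],[0.65,-1,0.3,0,0,0],[0.55,-0.66,0.47,0,0,0],[0,0,0,0,0,0]]])

```text
clock: 39.12
eef_pos: [0.416, 0.2565, 0.0778]
orientation: [[0.14, 0.99, -0.001], [0.99, -0.14, -0.001], [-0.001, -0.001, -1.0]]
wrist_force: [0.2, -0.4, -0.1]
opening: 0.0602
```

```bash
python3 go.py 0.4175 0.2559 0.022
```

```text
t 39.12 p [0.416  0.2565 0.0778] yaw -8.07 tilt [-0.0015 -0.0005] open 0.0602 F [ 0.2 -0.4 -0.1]
units [-0.02  0.08  2.79]
```

arm_command(targets=[[[0,0.06,0.6,0,0,0],[0,0,0.8,0,0,0],[0,0,0.7,0,0,0],[0,0,0.5,0,0,0],[0,0,0.2,0,0,0],[0,0,0,0,0,0]]])

```text
clock: 39.88
eef_pos: [0.4184, 0.2556, 0.0224]
orientation: [[0.142, 0.99, -0.0], [0.99, -0.142, -0.0], [-0.0, -0.0, -1.0]]
wrist_force: [-0.8, -0.3, -0.8]
opening: 0.0599
```

arm_command(targets=[[[0,0,0,0,0,0],[0,0,0,0,0,0],[0,0,0,0,0,0],[0,0,0,0,0,0],[0,0,0,0,0,0],[0,0,0,0,0,0]]], claw=1)

```text
clock: 40.62
eef_pos: [0.4185, 0.2558, 0.023]
orientation: [[0.142, 0.99, 0.001], [0.99, -0.142, 0.0], [0.0, 0.001, -1.0]]
wrist_force: [-1.6, -0.3, 5.7]
opening: 0.0254
```

```bash
python3 go.py 0.6124 0.155 0.100
```

```text
t 40.62 p [0.4185 0.2558 0.023 ] yaw -8.16 tilt [0.0009 0.0003] open 0.0254 F [-1.63 -0.29  5.71]
units [-3.61 10.31 -3.84]
```

arm_command(targets=[[[0,0,-0.5,0,0,0],[0,0,-0.9,0,0,0],[0,0,-0.9,0,0,0],[-0.2,0.6,-0.9,0,0,0],[-0.35,1,-0.64,0,0,0],[-0.35,1,0,0,0,0],[-0.35,1,0,0,0,0],[-0.35,1,0,0,0,0],[-0.35,1,0,0,0,0],[-0.35,1,0,0,0,0],[-0.35,1,0,0,0,0],[-0.35,1,0,0,0,0],[-0.35,1,0,0,0,0],[-0.35,1,0,0,0,0],[-0.26,0.7,0,0,0,0],[0,0,0,0,0,0]]])

```text
clock: 42.62
eef_pos: [0.631, 0.1443, 0.0982]
orientation: [[0.143, 0.99, -0.001], [0.99, -0.143, -0.0], [-0.0, -0.001, -1.0]]
wrist_force: [-0.1, 0.2, -1.7]
opening: 0.0251
```

```bash
python3 go.py 0.6124 0.155 0.026; python3 - <<'E'
from h import *
i=optics.camera("scene").copy(); s=bot.observe();p=np.array(s['eef_pos'])
u,v=w2p("scene",[p])[0].astype(int); crop(i,u-45,v-25,80,70,8,"g12.png")
E
```

```text
t 42.62 p [0.631  0.1443 0.0982] yaw -8.23 tilt [-0.0013 -0.0001] open 0.0251 F [-0.08  0.18 -1.68]
units [ 0.4  -0.99  3.61]
```

View pics/g12.png

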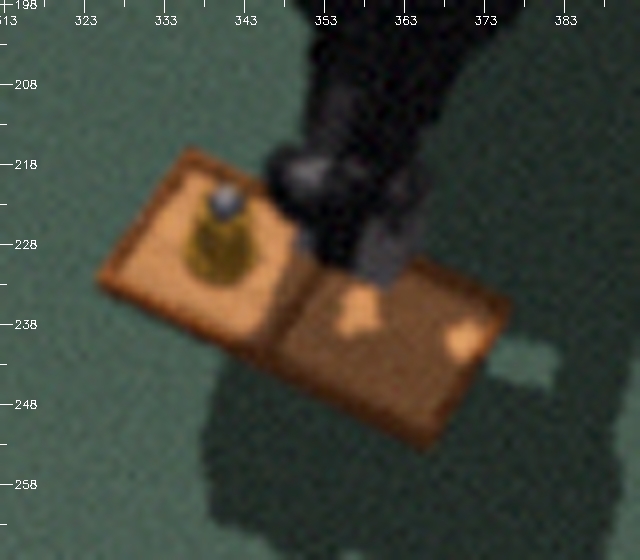

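Overshot by 20 mm again while high. Correct, then lower.

arm_command(targets=[[[0.2,-0.5,0,0,0,0],[0.2,-0.49,0.1,0,0,0],[0,0,0.6,0,0,0],[0,0,0.8,0,0,0],[0,0,0.8,0,0,0],[0,0,0.6,0,0,0],[0,0,0.4,0,0,0],[0,0,0.2,0,0,0],[0,0,0.06,0,0,0],[0,0,0.04,0,0,0],[0,0,0,0,0,0]]])

```text
clock: 44.05
eef_pos: [0.6124, 0.1559, 0.0275]
orientation: [[0.142, 0.99, 0.0], [0.99, -0.142, 0.0], [0.0, 0.0, -1.0]]
wrist_force: [-0.1, -0.9, -2.2]
opening: 0.0251
```

```bash
python3 go.py 0.6124 0.155 0.026
```

```text
t 44.05 p [0.6124 0.1559 0.0275] yaw -8.16 tilt [0.0004 0.    ] open 0.0251 F [-0.06 -0.89 -2.23]
units [-0.05  0.01  0.08]
```

arm_command(targets=[[[0,0,0.05,0,0,0],[0,0,0.03,0,0,0],[0,0,0.02,0,0,0],[0,0,0,0,0,0]]])

```text
clock: 44.55
eef_pos: [0.6124, 0.1559, 0.0261]
orientation: [[0.142, 0.99, 0.0], [0.99, -0.142, -0.0], [-0.0, 0.0, -1.0]]
wrist_force: [-2.9, -0.6, 6.7]
opening: 0.0251
```

```bash
python3 go.py
```

```text
t 44.55 p [0.6124 0.1559 0.0261] yaw -8.16 tilt [ 0.0003 -0.0001] open 0.0251 F [-2.94 -0.61  6.7 ]
```

arm_command(targets=[[[0,0,0,0,0,0],[0,0,0,0,0,0],[0,0,0,0,0,0],[0,0,0,0,0,0],[0,0,-0.5,0,0,0],[0,0,-0.9,0,0,0],[0,0,-1,0,0,0],[0,0,-1,0,0,0],[0,0,-1,0,0,0],[0,0,-1,0,0,0],[0,-1,-1,0,0,0],[0,-1,-1,0,0,0],[0,-1,0,0,0,0],[0,-1,0,0,0,0],[0,-1,0,0,0,0],[0,-1,0,0,0,0],[0,-1,0,0,0,0],[0,-1,0,0,0,0],[0,-1,0,0,0,0],[0,0,0,0,0,0]]], claw=-0.4)

```text
clock: 47.05
eef_pos: [0.4337, 0.1817, 0.1746]
orientation: [[0.141, 0.99, 0.002], [0.99, -0.141, 0.0], [0.001, 0.002, -1.0]]
wrist_force: [0.1, 0.4, 0.4]
opening: 0.0597
```

```bash
python3 go.py; python3 - <<'E'
from h import *
i=optics.camera("scene").copy()
crop(i,190,140,200,150,4,"f1.png")
j=optics.camera("top").copy()
crop(j,130,100,380,200,2,"f2.png")
crop(j,230,160,210,60,3.8,"f3.png") if 0 else None
cv2.imwrite("pics/f3.png",cv2.resize(j[160:220,230:440,::-1],None,fx=3.8,fy=3.8,interpolation=cv2.INTER_CUBIC))
E
```

```text
t 47.05 p [0.4337 0.1817 0.1746] yaw -8.12 tilt [0.0017 0.0003] open 0.0597 F [0.07 0.45 0.39]
```

View pics/f1.png

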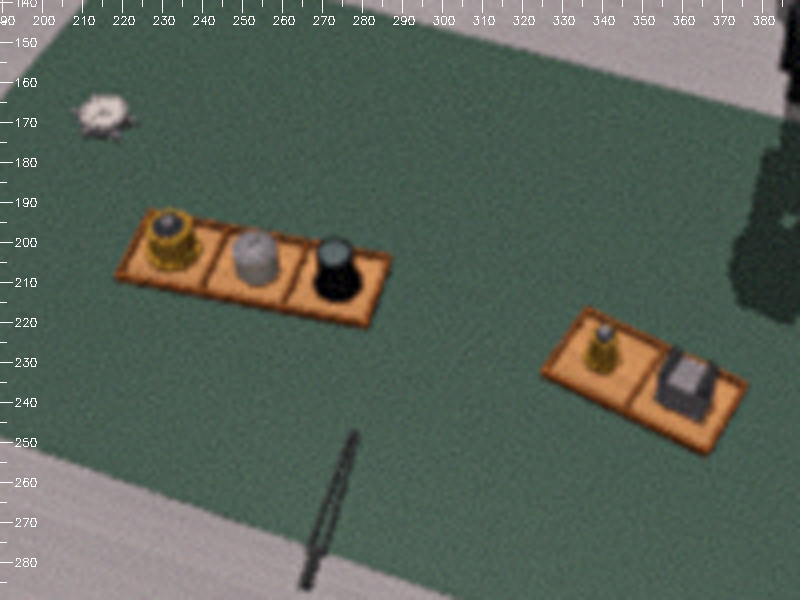

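View pics/f2.png

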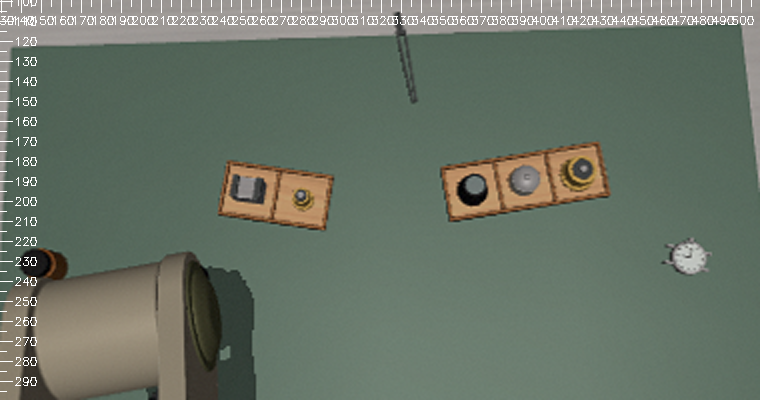

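View pics/f3.png

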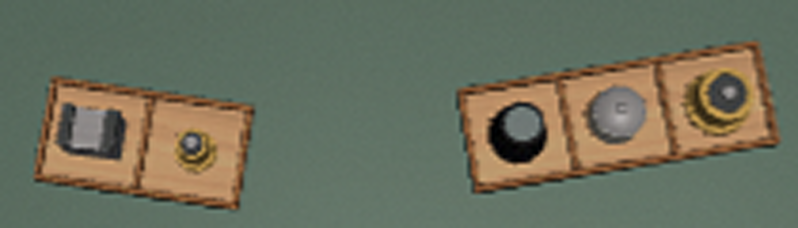

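All five parts stand clear of the walls, one to a compartment. The watch, tweezers and jar look unmoved, and the arm is clear. Handing in.

```bash
python3 -c "
from bench import order; print(order.job_done())"
```

```text
the job is handed in; nothing more can be done
None
```

I made up both kits and handed the job in at about 47 s; the hand-in gave no verdict.

- **Three-compartment tray:** the large barrel, oil pot and loupe each have their own compartment.
- **Two-compartment tray:** the small barrel and the movement holder each have their own compartment.

**Last checks:** pictures from both cameras, taken with the gripper withdrawn, show all five upright and clear of the compartment walls. At each release the wrist force was 3–7 N, which is floor contact. The watch, tweezers and jar look unmoved. I judged that from the pictures and did not measure their positions.

**What went off plan:**
- Two carries, the oil pot and the holder, overshot by about 20 mm because I counted one row too many. Both were corrected while still high, before lowering.
- The gripper read 0.6–1.6 mm less than the known widths on every grasp. This made no difference to the result.

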